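# Lock the savings-club tin and hold the key turned

## Task

The lid of the blue savings tin is standing proud: press it down until it is fully home, flush with the rim. Then take the red-handled key out of its wooden stand, work it down past the sticky pins of the brass lock on the tin until it is fully home, turn it clockwise a quarter to its stop so the bolt slides over the lid, and finish while still gripping the key and holding it turned, because the lock springs back if let go. Leave the jar, teapot, grinder and colander where they stand.

Things in the scene. Friction and masses are not known exactly. Their poses are not given: they have to be found in the camera images.
- lid_top (a point): centre of the flat top of the tin's lid: a square aluminium plate 134 x 134 mm with a red band on its side, free to be pressed anywhere near its centre. It slides straight down into the tin; fully home its top is level with the tin's blue rim, 80 mm above the counter. It moves stiffly (about 8 N) and stays where it is pushed to
- lid (a joint): how far the lid stands up above the rim, m: 0 = fully home and flush; it starts 0.006 to 0.010 up
- keyhole (a point): centre of the keyhole's mouth in the 46 mm square brass lock plate on the tin, 84 mm above the counter; z up, long side along x, does not turn with the lock. Keyhole 22.5 x 7.5 mm, 2 mm bevel at the mouth, 16 mm deep. Two sticky pins inside each take about 4 N to push down and stay down. The key can turn only when its tip is at least 14 mm below the mouth; fully home is 16 mm
- cylinder (a joint): turn of the lock cylinder, rad, clockwise seen from above: 0 = at rest, slot in line with the keyhole; stop at 1.5. A light spring (up to 0.1 N m) turns it back to 0 when let go. The key has up to 0.15 rad of play in it
- key_grip (a point): centre of the key's red plastic handle: 30 mm wide (point x), 10 mm thick (y, grip across this), 34 mm high (z). Below it a brass stem, 22 mm long, 5.5 mm across, then the flat brass bit, 20 mm along x, 5 mm along y, 10 mm high, foot narrowed. Whole key 66 mm, 40 g; starts upright, handle up. Same both ways round: it also fits the keyhole turned by half a turn
- key_tip (a point): middle of the foot of the key's bit, 49 mm straight below the centre of its handle; same axes
- stand_top (a point): centre of the top of the wooden key stand, a block 60 x 50 x 40 mm fixed to the counter, top 40 mm above the counter. The key stands 20 mm deep in a slot in it, so the handle's centre is 29 mm above this point; it draws straight up
- key: the key; origin at the middle of the foot of its bit, axes as point key_grip
- jar: glass biscuit jar, 110 mm across, 143 mm high; origin at the centre of its foot. Not to be disturbed
- grinder: chrome salt grinder, 52 mm across, 143 mm high; origin at the centre of its foot. Not to be disturbed
- teapot: white teapot on a green trivet, 144 mm across, 134 mm high, spout to its +x; origin at the centre of its foot. Not to be disturbed
- colander: red plastic colander, 210 mm across, 90 mm high, handles along its y; origin at the centre of its foot. Not to be disturbed
- tin: the savings tin, a blue steel box 150 (x) x 220 (y) x 80 mm high, fixed to the counter; origin at the centre of its underside. Lid centre 35 mm along its -y, keyhole 80 mm along its +y. A small steel bolt beside the lock plate reaches 13 mm above the rim
There are look-alikes about, which are no part of the job. Of the things that look like the part that bears stand_top, take the one that is farthest to the robot's left at the start.

How it is judged:
By the outcome, as a careful person would: the job done as asked, in the order asked, and still so for the second after the job is handed in, while the arm keeps its last pose, push and grip.
It also fails if it takes over 51 s, if anything falls off the work surface, if the arm or the gripper's body presses on something with over 40 N, if the wrist force passes 120 N, or if a joint passes its speed limit or range.

## Robot

A 6-joint arm with a two-finger parallel gripper is mounted at the origin on the work surface. World frame = base frame: x ahead of the robot, y to its left, z up, the work surface at z = 0. Lengths are in m, angles in rad, forces in N, time in s.
With the tool pointing down it reaches from about 0.375 to 0.9 m from the base axis. Payload 3.1 kg.
Tool frame: the origin (TCP) lies between the finger pads; the fingertips stand 19 mm ahead of it and the grasp point (between the pads) is the TCP; z points along the fingers, y is the direction in which the jaws open and shut (so a half turn about z gives the same grasp; the last joint's range is limited). The gripper opens to 87 mm and grips with 3 to 60 N. Pads are 19 mm wide; open, the fingers measure 117 mm over their backs; the gripper's body (75 mm by 190 mm) begins 51 mm behind the grasp point.
Start: joints at [-1.492, 0.527, 1.433, -0, 1.181, -0.178], TCP at [0.159, -0.604, 0.242] pointing down, gripper open.
Joint ranges: [-3.08, 3.08], [-0.75, 2.2], [0.22, 2.44], [-1.43, 4.57], [0, 2.65], [-2.85, 2.85]. Speed limits (rad/s): [2.79, 2.79, 3.14, 3.14, 3.14, 3.14].

## Interface

Orientations are given as a unit quaternion [x, y, z, w].
In Python, from rig import robot gives the robot as it stands.
- The arm moves only by the tool apply_moves, never from a script. Its argument "series" is a list of rows, each a list of 7 numbers: the shift along the tool's x, y, z in cm, then the turn, a rotation vector about the tool's x, y, z in degrees, then the opening, from 0 (shut) to 1 (fully open). In form: [[dx, dy, dz, rx, ry, rz, grip], ...]. A call has 1 to 5 rows; each row is the pose to reach, as a shift and turn from the pose commanded when the call began, along the tool's axes at that moment; what a row does not reach only later rows make up. A row lasts 1/12 s, in which the tool goes at most 41.7 mm and 7.16 degrees, less where a joint would pass 70% of its speed; a pose out of reach is approached as far as the arm can. A call with a gripper value outside its range is refused whole. The fingers move at their own pace and stop on an object; "newtons" is the grip in N (left out, the last holds). Time passes only in rows, so rows that repeat a pose let the fingers close. It gives the time, the measured TCP pose, the force and the opening at its end, in the units of the state.
- robot.get_obs(): the state, without advancing time (a new reading comes with each control period).
- robot.camera(name): name is "side" or "top" or "wrist"; returns the picture (400x640x3 uint8, red, green, blue); there is no depth.
- robot.camera_params(name): a dict with "mtx" (3x3 intrinsics, pixels), "origin" and "rotation" of the camera in the world. Camera axes: x right, y down, z forward; pixel columns grow to the right and rows downward; lengths in m; the calibration is good to about 2 mm. A picture is of the moment at which its call begins: read the wrist's pose just before it. camera_params takes no time and is no camera call; for the wrist camera it gives the pose at the moment of the call.
- robot.hand_in(): hands the job in, once; it reports no verdict.
The state is a dict: "time": time; "q": joint angles; "joint_velocities": joint speeds; "joint_torque": joint torques, N m; "position": TCP position; "tool_rot": TCP orientation; "ft_force": force on the tool from outside, world axes, zero at the start; "moment": the same for the moment, N m; "grip_width": finger opening in m.
Only numpy, scipy, OpenCV 4.12 (cv2) and the standard library are available. Lean on these libraries where they do the work, as an engineer would, in place of code of your own. Each camera call takes 0.05 s, during which the arm holds its last target. There are 200 camera calls.

## Working session

There is one attempt and no reset: what is moved stays moved. The work goes in short steps, Python scripts to look and compute and a tool call to move; the robot and the scene stay as the last step left them, time stands still between calls to the robot, and variables do not carry over. Pictures are saved under pics/ and viewed, about 8 in all and at most 12, crops included, and the job is handed in when it is done.

Besides the shell and the picture viewer there is one more tool, called as name(argument=value, ...), one argument or row to a line, values as JSON. apply_moves: Moves the arm, as the interface text tells. Its arguments: {"type":"object","properties":{"series":{"type":"array"},"newtons":{"type":"number"}},"required":["series"]}

```bash
mkdir -p pics; ls; python3 - <<'E'
from rig import robot
import cv2
o=robot.get_obs();print(o)
for n in ["top","side"]:
    p=robot.camera_params(n);print(n,p)
    cv2.imwrite(f"pics/{n}0.png",robot.camera(n)[:,:,::-1])
E
```

```text
pics
{'time': 0.0, 'q': array([-1.49151541e+00,  5.28461716e-01,  1.43390216e+00, -4.17727720e-05,
        1.18133822e+00, -1.78483753e-01]), 'joint_velocities': array([ 0.00029548,  0.00102808,  0.00125193,  0.00032987, -0.00078313,
        0.00085027]), 'joint_torque': array([-1.21664165e-03, -4.40044641e+01, -1.76591778e+01,  6.31459057e-02,
        5.80143509e-02, -1.50438709e-04]), 'position': array([ 0.15929764, -0.60365678,  0.24057434]), 'tool_rot': array([ 9.91704588e-01,  1.28533641e-01,  3.30040020e-05, -1.05438086e-03]), 'ft_force': array([-0.30791721, -0.39310247, -0.1611083 ]), 'moment': array([-0.02069366, -0.03478575,  0.00189635]), 'grip_width': 0.08665421959102085}
top {'mtx': array([[378.98754173,   0.        , 320.0029186 ],
       [  0.        , 378.98754173, 205.4899243 ],
       [  0.        ,   0.        ,   1.        ]]), 'origin': array([ 0.33293385, -0.03997702,  1.59282242]), 'rotation': array([-0.6947432 ,  0.71581185, -0.04288954,  0.05572942])}
side {'mtx': array([[475.9119458 ,   0.        , 319.08743848],
       [  0.        , 475.9119458 , 200.53829645],
       [  0.        ,   0.        ,   1.        ]]), 'origin': array([-0.1385859 , -1.22645843,  1.21144456]), 'rotation': array([ 0.87380001, -0.23738377,  0.10857192, -0.41028603])}
```

View pics/top0.png

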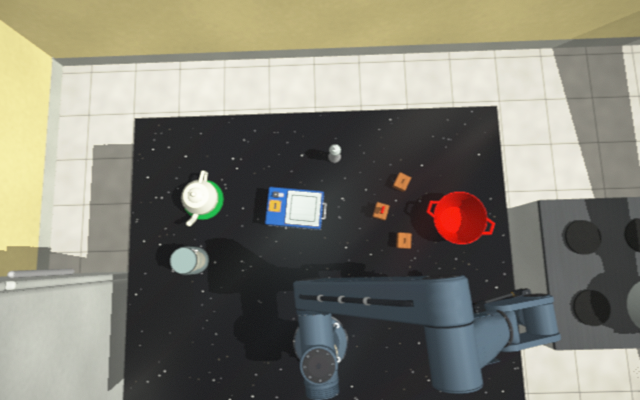

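View pics/side0.png

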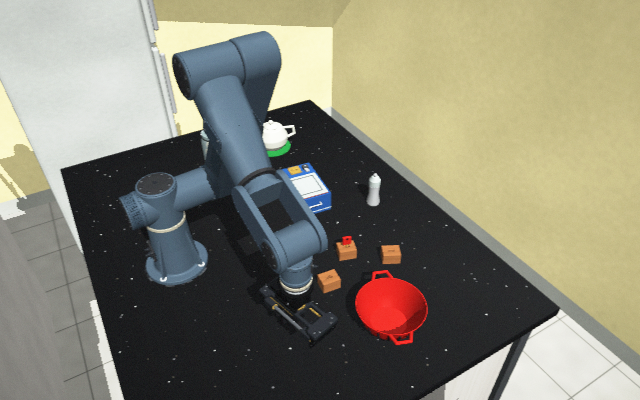

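Top view: the tin is at (295,208), with the lock plate near (275,206). There are three wooden blocks that could be the stand, at (402,181), (381,211) and (404,240). The farthest left is (381,211), and the side view shows the red key in it at (346,242). I'll check this in one close crop.

```bash
cat > h.py <<'E'
import numpy as np, cv2
from rig import robot
from scipy.spatial.transform import Rotation as R
def cast(p,uv,z):
    uv=np.atleast_2d(np.array(uv,float))
    d=np.c_[uv,np.ones(len(uv))]@np.linalg.inv(p["mtx"]).T@R.from_quat(p["rotation"]).as_matrix().T
    return p["origin"]+d*((z-p["origin"][2])/d[:,2])[:,None]
def proj(p,X):
    c=(np.atleast_2d(X)-p["origin"])@R.from_quat(p["rotation"]).as_matrix()
    c=c@p["mtx"].T; return c[:,:2]/c[:,2:]
def crop(im,u0,v0,w,h,s,name):
    cv2.imwrite(name,cv2.resize(im[v0:v0+h,u0:u0+w],None,fx=s,fy=s,interpolation=cv2.INTER_CUBIC))
def rel(target,yaw):
    """move (cm, deg) from current measured pose to target pos, tool down with tool x at world yaw (mod pi, min turn)"""
    o=robot.get_obs(); T=R.from_quat(o["tool_rot"])
    x=T.as_matrix()[:,0]; cy=np.arctan2(x[1],x[0])
    yw=cy+(yaw-cy+np.pi/2)%np.pi-np.pi/2
    G=R.from_matrix(np.c_[[np.cos(yw),np.sin(yw),0],[np.sin(yw),-np.cos(yw),0],[0,0,-1]])
    print("pos",o["position"].round(4),"yaw",np.degrees(cy).round(2),"t",o["time"],"q",o["q"].round(2))
    print("shift cm",(T.inv().apply(np.array(target)-o["position"])*100).round(2),"turn deg",np.degrees((T.inv()*G).as_rotvec()).round(2))
E
python3 - <<'E'
from h import *
im=cv2.imread("pics/top0.png"); p=robot.camera_params("top")
crop(im,255,165,170,100,4.7,"pics/c1.png")
print(cast(p,[(381,211),(402,181),(404,240)],.04)); print(cast(p,[(275,206),(304,209)],.085))
E
```

```text
[[ 0.52077378 -0.26519193  0.04      ]
 [ 0.64362928 -0.35856786  0.04      ]
 [ 0.39913273 -0.35239191  0.04      ]]
[[0.54878873 0.16568799 0.085     ]
 [0.53297141 0.04910367 0.085     ]]
```

View pics/c1.png

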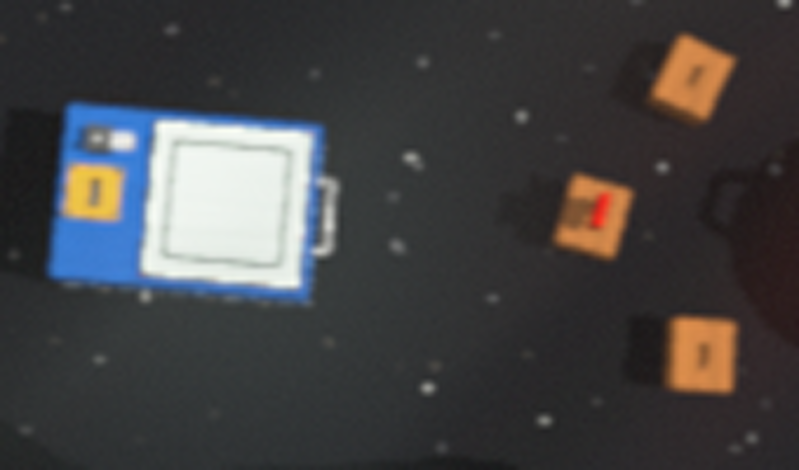

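The key is in the leftmost block, at crop (600,210). To keep joint 6 in range during the clockwise turn, I'll work with the tool's yaw near 170°.

```bash
sed -i 's/    yw=cy+.*/    yw=yaw/' h.py; python3 - <<'E'
from h import *
p=robot.camera_params("top")
c=lambda u,v:(255+u/4.7,165+v/4.7)
a=cast(p,[c(597,225),c(606,195)],.086); d=a[1]-a[0]; print("key",a.mean(0),np.degrees(np.arctan2(d[1],d[0])))
a=cast(p,[c(50,275),c(68,103),c(325,125),c(312,300)],.08);d=a[1]-a[0];print("tin",a,np.degrees(np.arctan2(d[1],d[0])))
d=a[1]-a[2];print(np.degrees(np.arctan2(d[1],d[0]))-90)
print(cast(p,[c(228,205)],.088),cast(p,[c(95,192)],.084))
rel([.50,-.265,.27],np.radians(160))
w=robot.camera_params("wrist");o=robot.get_obs();T=R.from_quat(o["tool_rot"])
print("cam in tool",T.inv().apply(w["origin"]-o["position"]),(T.inv()*R.from_quat(w["rotation"])).as_matrix().round(3),w["mtx"])
E
```

```text
key [ 0.52028544 -0.26667359  0.086     ] -19.369148139991886
tin [[ 0.47966737  0.2049001   0.08      ]
 [ 0.62865344  0.1880009   0.08      ]
 [ 0.60218926 -0.03388944  0.08      ]
 [ 0.45156218 -0.01831234  0.08      ]] -6.471288664144266
-6.8013653458016705
[[0.5341826  0.05085456 0.088     ]] [[0.54951107 0.16495784 0.084     ]]
pos [ 0.1593 -0.6037  0.2407] yaw 14.77 t 0.1 q [-1.49  0.53  1.43 -0.    1.18 -0.18]
shift cm [ 41.58 -24.07  -2.87] turn deg [-2.0000e-02 -1.5000e-01 -1.4523e+02]
cam in tool [ 0.07256185  0.0005111  -0.1430095 ] [[ 0.    -0.965 -0.264]
 [ 1.     0.    -0.   ]
 [ 0.    -0.264  0.965]] [[312.89762485   0.         318.53541494]
 [  0.         312.89762485 200.52881928]
 [  0.           0.           1.        ]]
```

apply_moves(
  series=[
    [8,-4.6,-0.6,0,0,-7,0],
    [10,-5.8,-1,0,0,-14,0],
    [20,-11.6,-2,0,0,-35,0],
    [20,-11.6,-2,0,0,-35,0],
    [20,-11.6,-2,0,0,-35,0],
  ],
)

```text
time: 0.52
position: [0.3072, -0.4561, 0.2591]
tool_rot: [0.906, 0.423, 0.0, -0.001]
ft_force: [1.2, -1.0, 0.2]
grip_width: 0.0616
```

```bash
python3 -c "
from h import *
rel([.52,-.265,.27],np.radians(160))"
```

```text
pos [ 0.3072 -0.4561  0.2591] yaw 50.07 t 0.5167 q [-1.18  0.41  1.6   0.    1.14 -0.48]
shift cm [28.31  4.05 -1.07] turn deg [ 0.0000e+00 -8.0000e-02 -1.0993e+02]
```

apply_moves(
  series=[
    [28,4,-1,0,0,-110,0],
    [28,4,-1,0,0,-110,0],
    [28,4,-1,0,0,-110,0],
    [28,4,-1,0,0,-110,0],
    [28,4,-1,0,0,-110,0],
  ],
)

```text
time: 0.93
position: [0.4631, -0.3176, 0.2666]
tool_rot: [0.732, 0.682, -0.0, -0.0]
ft_force: [-0.8, 0.1, 0.2]
grip_width: 0.0284
```

```bash
python3 -c "
from h import *
rel([.52,-.265,.27],np.radians(160))"
```

```text
pos [ 0.4631 -0.3176  0.2666] yaw 85.93 t 0.9333 q [-0.8   0.41  1.56 -0.    1.16 -0.73]
shift cm [ 5.65  5.31 -0.34] turn deg [-1.000e-02 -5.000e-02 -7.407e+01]
```

apply_moves(
  series=[
    [5.6,5.3,0,0,0,-74,0],
    [5.6,5.3,0,0,0,-74,0],
    [5.6,5.3,0,0,0,-74,0],
    [5.6,5.3,0,0,0,-74,0],
    [5.6,5.3,0,0,0,-74,0],
  ],
)

```text
time: 1.35
position: [0.5196, -0.2664, 0.2662]
tool_rot: [0.486, 0.874, 0.0, -0.001]
ft_force: [0.4, 0.9, -0.2]
grip_width: 0.0014
```

```bash
python3 -c "
from h import *
rel([.52,-.265,.27],np.radians(160))"
```

```text
pos [ 0.5196 -0.2664  0.2662] yaw 121.88 t 1.35 q [-0.67  0.44  1.51 -0.    1.19 -1.22]
shift cm [ 0.1   0.11 -0.38] turn deg [-1.000e-02 -8.000e-02 -3.812e+01]
```

apply_moves(
  series=[
    [0,0,0,0,0,-38,0],
    [0,0,0,0,0,-38,0],
    [0,0,0,0,0,-38,0],
    [0,0,0,0,0,-38,0],
    [0,0,0,0,0,-38,0],
  ],
)

```text
time: 1.77
position: [0.5189, -0.2675, 0.2663]
tool_rot: [0.195, 0.981, 0.0, -0.001]
ft_force: [0.8, 0.8, -0.3]
grip_width: 0.0006
```

```bash
python3 -c "
from h import *
import json
p=robot.camera_params('wrist');im=robot.camera('wrist')[:,:,::-1]
cv2.imwrite('pics/w1.png',im); np.save('w1.npy',p,allow_pickle=True)
rel([.535,.05,.17],np.radians(173.4))
print(proj(p,[[.52,-.267,.086]]))"
```

```text
pos [ 0.5189 -0.2676  0.2663] yaw 157.79 t 1.8167 q [-0.67  0.44  1.51 -0.    1.19 -1.85]
shift cm [10.5  30.01  9.65] turn deg [  0.02  -0.06 -15.61]
[[319.29924542 186.00279397]]
```

View pics/w1.png

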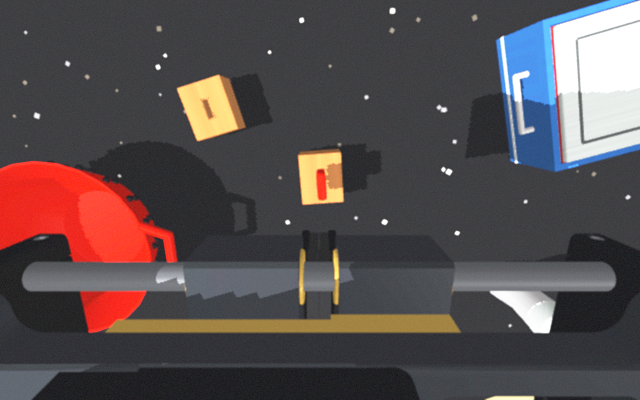

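apply_moves(
  series=[
    [10.5,30,3,0,0,-15.6,0],
    [10.5,30,3,0,0,-15.6,0],
    [10.5,30,3,0,0,-15.6,0],
    [10.5,30,3,0,0,-15.6,0],
    [10.5,30,3,0,0,-15.6,0],
  ],
)

```text
time: 2.23
position: [0.5314, -0.059, 0.2468]
tool_rot: [0.065, 0.998, 0.0, -0.0]
ft_force: [-0.2, 0.1, -0.4]
grip_width: 0.0003
```

```bash
python3 -c "
from h import *
im=cv2.imread('pics/w1.png'); crop(im,285,135,80,80,7.5,'pics/w1c.png')
rel([.535,.05,.20],np.radians(173.4))"
```

```text
pos [ 0.5314 -0.059   0.2468] yaw 172.59 t 2.2333 q [-0.32  0.4   1.65  0.    1.09 -1.76]
shift cm [ 1.05 10.85  4.69] turn deg [ 0.01 -0.03 -0.81]
```

View pics/w1c.png

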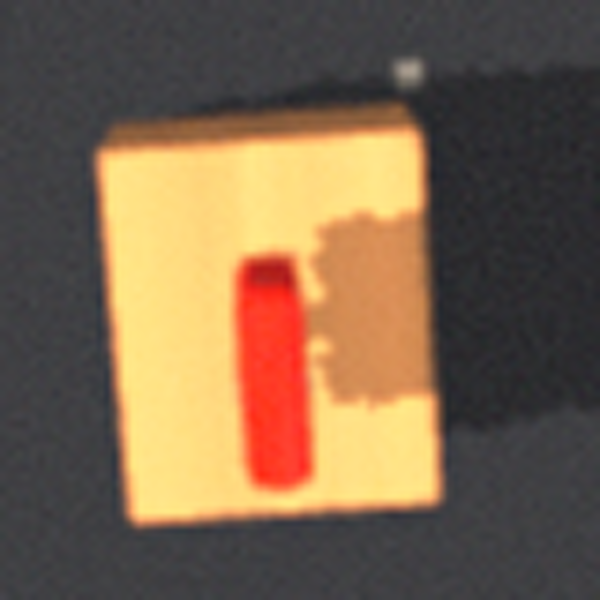

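Wrist crop: the stand-top corners are at (98,150), (420,128), (441,500) and (132,522). The key's top face runs from (269,285) to (280,488).

apply_moves(
  series=[
    [1,10.9,2,0,0,-0.8,0],
    [1,10.9,2,0,0,-0.8,0],
    [1,10.9,2,0,0,-0.8,0],
    [1,10.9,2,0,0,-0.8,0],
    [1,10.9,2,0,0,-0.8,0],
  ],
)

```text
time: 2.65
position: [0.535, 0.0501, 0.2267]
tool_rot: [0.055, 0.998, -0.0, -0.001]
ft_force: [0.7, 0.1, 0.4]
grip_width: 0.0005
```

```bash
python3 -c "
from h import *
p=np.load('w1.npy',allow_pickle=True).item()
c=lambda u,v:(285-.5+.5/7.5+u/7.5,135-.5+.5/7.5+v/7.5)
s=cast(p,[c(98,150),c(420,128),c(441,500),c(132,522)],.04);print('stand',s.mean(0))
an=lambda d:np.degrees(np.arctan2(d[1],d[0]))
print([an(s[0]-s[3])+0,an(s[1]-s[2]),an(s[0]-s[1])-90,an(s[3]-s[2])-90],np.linalg.norm(s[0]-s[1]),np.linalg.norm(s[0]-s[3]))
k=cast(p,[c(269,285),c(280,488)],.086);print('key',k.mean(0),an(k[1]-k[0]),np.linalg.norm(k[1]-k[0]))
p=robot.camera_params('wrist');im=robot.camera('wrist')[:,:,::-1]
cv2.imwrite('pics/w2.png',im); np.save('w2.npy',p,allow_pickle=True)
rel([.535,.05,.12],np.radians(173.4))"
```

```text
stand [ 0.52172546 -0.26540833  0.04      ]
[np.float64(161.81720408071604), np.float64(161.88735953257017), np.float64(-198.53615386044055), np.float64(-198.205424614711)] 0.05056210683176882 0.06084564738148984
key [ 0.52101293 -0.26527047  0.086     ] -19.264378445663546 0.029363226342742015
pos [0.5356 0.0488 0.227 ] yaw 173.61 t 2.7 q [-0.12  0.43  1.67 -0.    1.05 -1.58]
shift cm [ 0.07  0.12 10.7 ] turn deg [-0.04 -0.01  0.21]
```

View pics/w2.png

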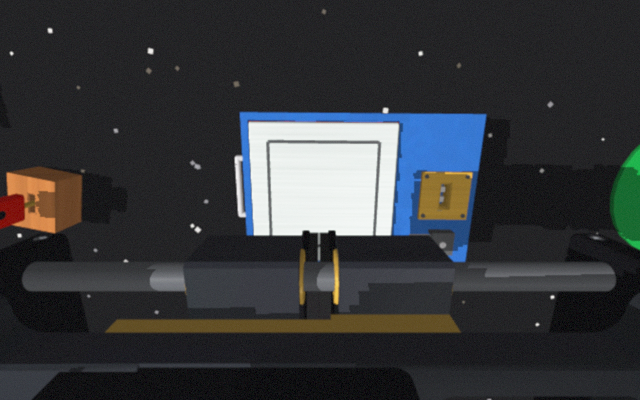

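The lid is free at (320,190) and the lock plate is at (447,195). The lock needs a closer crop, so I'll take that while moving down.

apply_moves(
  series=[
    [0,0.1,10,0,0,0,0],
    [0,0.1,10,0,0,0,0],
    [0,0.1,10,0,0,0,0],
    [0,0.1,11,0,0,0,0],
    [0,0.1,11.4,0,0,0,0],
  ],
)

```text
time: 3.12
position: [0.5354, 0.0481, 0.1118]
tool_rot: [0.057, 0.998, -0.0, -0.001]
ft_force: [-0.4, 1.0, 0.7]
grip_width: 0.0008
```

```bash
python3 -c "
from h import *
im=cv2.imread('pics/w2.png'); crop(im,405,160,80,80,7.5,'pics/w2c.png')
rel([.535,.05,.099],np.radians(173.4));print(robot.get_obs()['ft_force'])"
```

```text
pos [0.5354 0.0481 0.1118] yaw 173.43 t 3.1167 q [-0.12  0.6   1.76 -0.    0.78 -1.57]
shift cm [0.06 0.18 1.29] turn deg [-0.01 -0.13  0.03]
[-0.41448019  0.97863447  0.74969218]
```

View pics/w2c.png

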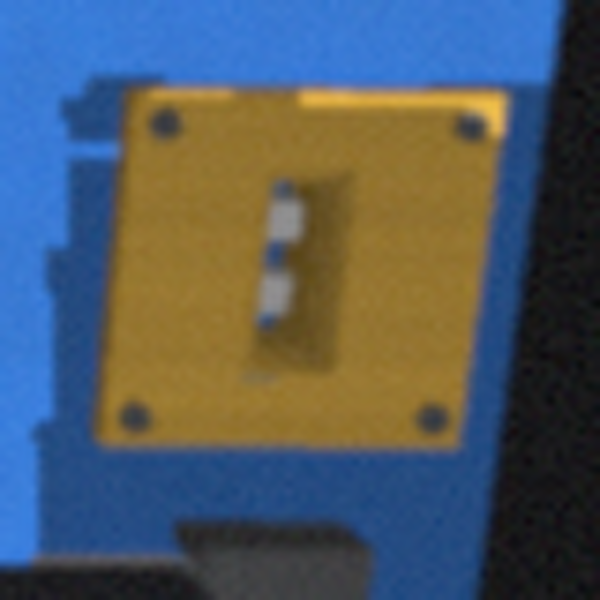

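Lock crop: the screws are at (165,124), (471,127), (432,418) and (134,418). The plate corners are at (128,90), (508,93), (461,446) and (100,444). Next is pressing the lid.

apply_moves(
  series=[
    [0,0.2,0.4,0,0,0,0],
    [0,0.2,0.7,0,0,0,0],
    [0,0.2,1.0,0,0,0,0],
    [0,0.2,1.3,0,0,0,0],
    [0,0.2,1.3,0,0,0,0],
  ],
  newtons=20,
)

```text
time: 3.53
position: [0.5373, 0.0512, 0.1017]
tool_rot: [0.056, 0.998, -0.0, 0.002]
ft_force: [-0.1, -1.2, 2.1]
grip_width: 0.0004
```

```bash
python3 -c "
from h import *
p=np.load('w2.npy',allow_pickle=True).item()
c=lambda u,v:(405-.5+.5/7.5+u/7.5,160-.5+.5/7.5+v/7.5)
an=lambda d:np.degrees(np.arctan2(d[1],d[0]))
for q in ([c(165,124),c(471,127),c(432,418),c(134,418)],[c(128,90),c(508,93),c(461,446),c(100,444)],[c(275,178),c(352,173),c(332,370),c(252,372)]):
  s=cast(p,q,.084);print(s.mean(0),an(s[0]-s[3]),an(s[1]-s[2]),an(s[1]-s[0])-90,an(s[2]-s[3])-90,[np.linalg.norm(s[i]-s[(i+1)%4]).round(4) for i in range(4)])
t=cast(p,[(241,112),(487,114.5)],.08);print(t,an(t[1]-t[0])-90)
rel([.535,.05,.099],np.radians(173.4))"
```

```text
[0.55016566 0.16782331 0.084     ] 172.98181565197902 173.3393986282885 -6.848350446620628 -6.279556472345476 [np.float64(0.0379), np.float64(0.0378), np.float64(0.0381), np.float64(0.0382)]
[0.54983939 0.16765915 0.084     ] 174.21375542889555 173.59772363080506 -6.7356767189408515 -6.613826091536737 [np.float64(0.0468), np.float64(0.0458), np.float64(0.0463), np.float64(0.0459)]
[0.55021556 0.16812368 0.084     ] 172.99022622088359 174.43787934739942 -2.4588991224879635 -4.779755375326317 [np.float64(0.0095), np.float64(0.0256), np.float64(0.0102), np.float64(0.0252)]
[[ 0.45367104 -0.01069487  0.08      ]
 [ 0.47981264  0.20729749  0.08      ]] -6.838242062300722
pos [0.5373 0.0512 0.1017] yaw 173.62 t 3.5333 q [-0.11  0.62  1.77 -0.    0.75 -1.57]
shift cm [ 0.21 -0.15  0.27] turn deg [-0.03  0.21  0.22]
```

apply_moves(
  series=[
    [0,0,0.3,0,0,0,0],
    [0,0,0.5,0,0,0,0],
    [0,0,0.5,0,0,0,0],
    [0,0,0.5,0,0,0,0],
  ],
)

```text
time: 3.87
position: [0.5373, 0.0512, 0.0993]
tool_rot: [0.055, 0.998, -0.001, 0.002]
ft_force: [-2.9, -0.7, 22.5]
grip_width: 0.0003
```

apply_moves(
  series=[
    [0,0,0.15,0,0,0,0],
    [0,0,0.2,0,0,0,0],
    [0,0,0.2,0,0,0,0],
  ],
)

```text
time: 4.12
position: [0.5373, 0.0512, 0.0991]
tool_rot: [0.055, 0.998, -0.001, 0.003]
ft_force: [-6.7, -0.3, 35.4]
grip_width: 0.0007
```

Bottomed at the expected height (35 N, TCP 99.1 mm, so the fingertips are at 80 mm). Retracting to go to the key.

apply_moves(
  series=[
    [0,0,-3,0,0,0,0],
    [0,-3,-5.5,0,0,2,0.5],
    [0,-7,-7,0,0,5,0.5],
    [0,-11,-7,0,0,10,0.5],
    [0,-15,-7,0,0,12,0.5],
  ],
)

```text
time: 4.53
position: [0.5204, -0.099, 0.1658]
tool_rot: [0.161, 0.987, -0.001, 0.003]
ft_force: [0.5, -0.2, -0.4]
grip_width: 0.0195
```

```bash
python3 -c "
from h import *
rel([.521,-.2653,.125],np.radians(161.6))"
```

```text
pos [ 0.5204 -0.099   0.1658] yaw 161.5 t 4.5333 q [-0.4   0.51  1.75 -0.    0.88 -1.65]
shift cm [ -5.31 -15.75   4.12] turn deg [-0.03  0.34 -0.1 ]
```

apply_moves(
  series=[
    [-5.3,-15.8,2.5,0,0.3,0,0.5],
    [-5.3,-15.8,2.5,0,0.3,0,0.5],
    [-5.3,-15.8,2.5,0,0.3,0,0.5],
    [-5.3,-15.8,2.5,0,0.3,0,0.5],
    [-5.3,-15.8,2.5,0,0.3,0,0.5],
  ],
)

```text
time: 4.95
position: [0.521, -0.2727, 0.1386]
tool_rot: [0.163, 0.987, -0.002, 0.0]
ft_force: [1.6, 1.0, 0.0]
grip_width: 0.0424
```

```bash
python3 -c "
from h import *
p=robot.camera_params('wrist');im=robot.camera('wrist')[:,:,::-1]
np.save('w3.npy',p,allow_pickle=True);print(proj(p,[[.521,-.2653,.086]]))
crop(im,240,150,160,120,5,'pics/w3.png')
rel([.521,-.2653,.071],np.radians(161.6))"
```

```text
[[329.66090408 223.26619473]]
pos [ 0.5203 -0.2692  0.1386] yaw 161.29 t 5.0 q [-0.67  0.61  1.62 -0.    0.91 -1.91]
shift cm [0.05 0.41 6.76] turn deg [-0.11 -0.08 -0.31]
```

View pics/w3.png

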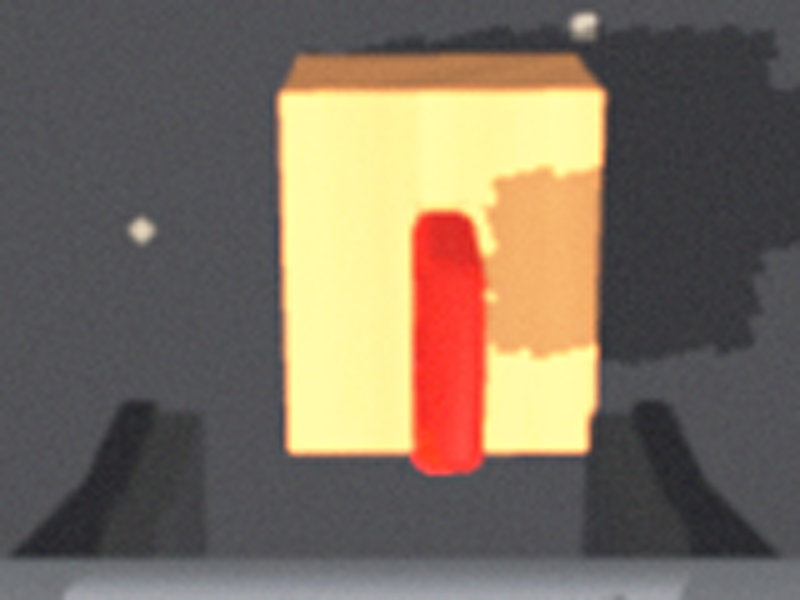

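The key's top centre is at full-frame pixel (329.6,223.5), matching the predicted (329.7,223.3). Descending partway.

apply_moves(
  series=[
    [0,0,2,0,0,0,0.5],
    [0,0,2.5,0,0,0,0.5],
  ],
)

```text
time: 5.17
position: [0.5186, -0.263, 0.1122]
tool_rot: [0.16, 0.987, 0.001, -0.004]
ft_force: [-1.0, 0.9, -1.4]
grip_width: 0.0434
```

```bash
python3 -c "
from h import *
rel([.521,-.2653,.071],np.radians(161.6))"
```

```text
pos [ 0.5186 -0.263   0.1122] yaw 161.57 t 5.1667 q [-0.66  0.65  1.65 -0.    0.86 -1.91]
shift cm [-0.33 -0.15  4.12] turn deg [ 0.07 -0.43 -0.03]
```

apply_moves(
  series=[
    [0,0,1.5,0,0,0,0.5],
    [0,0,2.5,0,0,0,0.5],
    [0,0,3,0,0,0,0.5],
    [0,0,3,0,0,0,0.5],
    [0,0,3,0,0,0,0.5],
  ],
)

```text
time: 5.58
position: [0.5195, -0.2634, 0.0834]
tool_rot: [0.159, 0.987, 0.001, -0.003]
ft_force: [-1.1, 0.5, 0.3]
grip_width: 0.0436
```

```bash
python3 -c "
from h import *
rel([.521,-.2653,.071],np.radians(161.6))"
```

```text
pos [ 0.5195 -0.2634  0.0834] yaw 161.65 t 5.5833 q [-0.66  0.69  1.66 -0.    0.79 -1.91]
shift cm [-0.21 -0.14  1.24] turn deg [ 0.01 -0.32  0.05]
```

apply_moves(
  series=[
    [-0.2,-0.15,0.6,0,-0.3,0,0.5],
    [-0.2,-0.15,1.2,0,-0.3,0,0.5],
    [-0.2,-0.15,1.2,0,-0.3,0,0.5],
    [-0.2,-0.15,1.2,0,-0.3,0,0.5],
  ],
)

```text
time: 5.92
position: [0.5205, -0.2659, 0.0709]
tool_rot: [0.16, 0.987, 0.0, -0.0]
ft_force: [0.8, 0.2, -0.7]
grip_width: 0.0432
```

```bash
python3 -c "
from h import *
rel([.521,-.2653,.071],np.radians(161.6))"
```

```text
pos [ 0.5205 -0.2659  0.0709] yaw 161.59 t 5.9167 q [-0.66  0.71  1.66  0.    0.77 -1.91]
shift cm [-0.03  0.07 -0.01] turn deg [ 0.02 -0.05 -0.01]
```

apply_moves(
  series=[
    [0,0,0,0,0,0,0],
    [0,0,0,0,0,0,0],
    [0,0,0,0,0,0,0],
    [0,0,0,0,0,0,0],
    [0,0,0,0,0,0,0],
  ],
  newtons=50,
)

```text
time: 6.33
position: [0.5208, -0.2661, 0.0714]
tool_rot: [0.16, 0.987, -0.0, 0.0]
ft_force: [-0.5, -0.1, 0.3]
grip_width: 0.0182
```

apply_moves(
  series=[
    [0,0,0,0,0,0,0],
    [0,0,-0.7,0,0,0,0],
    [0,0,-1.5,0,0,0,0],
    [0,0,-2.5,0,0,0,0],
    [0,0,-4,0,0,0,0],
  ],
)

```text
time: 6.75
position: [0.5202, -0.2657, 0.1117]
tool_rot: [0.16, 0.987, 0.0, -0.001]
ft_force: [-0.5, -0.5, -0.8]
grip_width: 0.0098
```

```bash
python3 -c "
from h import *
print(robot.get_obs()['ft_force'])
rel([.5501,.1678,.18],np.radians(173.4))"
```

```text
[-0.47685403 -0.53065305 -0.7717478 ]
pos [ 0.5202 -0.2657  0.1117] yaw 161.6 t 6.75 q [-0.66  0.65  1.64 -0.    0.85 -1.91]
shift cm [10.86 42.08 -6.8 ] turn deg [  0.04  -0.09 -11.8 ]
```

apply_moves(
  series=[
    [0,0.5,-4,0,0,0,0],
    [3,4,-7,0,0,-4,0],
    [4,8,-7,0,0,-8,0],
    [5,12,-7,0,0,-11.8,0],
    [6,16,-7,0,0,-11.8,0],
  ],
)

```text
time: 7.17
position: [0.5137, -0.1036, 0.1835]
tool_rot: [0.057, 0.998, -0.001, 0.002]
ft_force: [0.2, 1.3, -0.9]
grip_width: 0.0099
```

```bash
python3 -c "
from h import *
rel([.5501,.1678,.18],np.radians(173.4))"
```

```text
pos [ 0.5137 -0.1036  0.1835] yaw 173.42 t 7.1667 q [-0.41  0.47  1.75  0.    0.92 -1.87]
shift cm [-0.5  27.38  0.33] turn deg [-0.06  0.2   0.02]
```

apply_moves(
  series=[
    [-0.2,4,0,0,0,0,0],
    [-0.2,8,0,0,0,0,0],
    [-0.2,12,0,0,0,0,0],
    [-0.2,16,0,0,0,0,0],
    [-0.3,20,0,0,0,0,0],
  ],
)

```text
time: 7.58
position: [0.5394, 0.0957, 0.1825]
tool_rot: [0.058, 0.998, -0.0, 0.001]
ft_force: [0.6, -1.1, 0.4]
grip_width: 0.0097
```

apply_moves(
  series=[
    [-0.2,3.5,0,0,0,0,0],
    [-0.2,6,0,0,0,0,0],
    [-0.2,7,0,0,0,0,0],
    [-0.2,7,0,0,0,0,0],
  ],
)

```text
time: 7.92
position: [0.5497, 0.1652, 0.1821]
tool_rot: [0.056, 0.998, 0.0, 0.001]
ft_force: [0.5, -0.4, -0.1]
grip_width: 0.0096
```

```bash
python3 -c "
from h import *
p=robot.camera_params('wrist');im=robot.camera('wrist')[:,:,::-1]
np.save('w4.npy',p,allow_pickle=True);o=robot.get_obs();T=R.from_quat(o['tool_rot'])
P=lambda z:proj(p,T.apply([0,0,z])+o['position']).round(1)
print('tip at 49,52,54',P(.049),P(.052),P(.054),'hole',proj(p,[[.5501,.1678,.084]]))
crop(im,240,140,160,120,5,'pics/w4.png')
rel([.5501,.1678,.15],np.radians(173.4))"
```

```text
tip at 49,52,54 [[316.2 228.5]] [[316.2 226.9]] [[316.2 225.8]] hole [[321.94634465 207.15330834]]
pos [0.5495 0.1635 0.1818] yaw 173.54 t 7.9667 q [ 0.09  0.53  1.62 -0.    0.98 -1.36]
shift cm [-0.01  0.43  3.18] turn deg [-0.03  0.05  0.14]
```

View pics/w4.png

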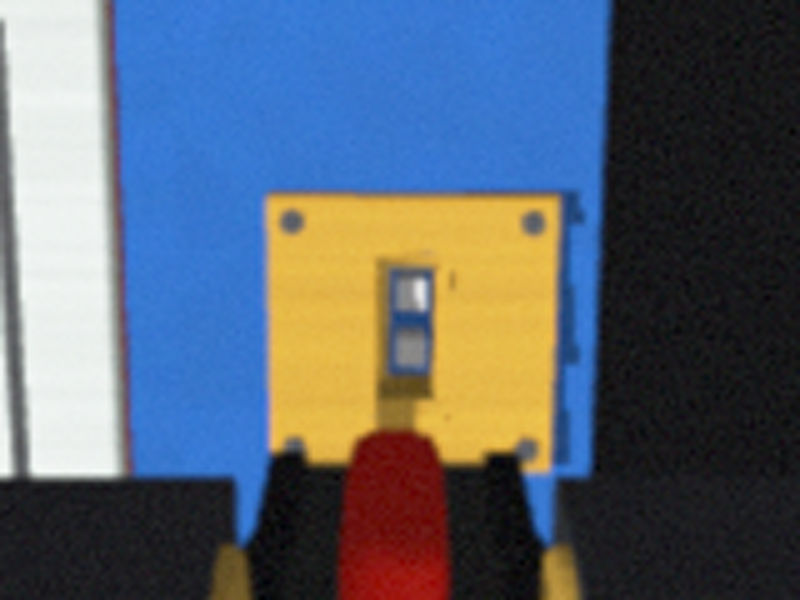

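Crop: the plate screws are at (290,222), (534,222), (527,449) and (294,447). The bevelled hole spans x 378–432 and y 260–395. The key's bit shows at about x 397, just above the handle.

```bash
cat >> h.py <<'E'
C0=np.array([.07256185,.0005111,-.1430095]); RC=np.array([[0,-.965,-.264],[1,0,0],[0,-.264,.965]])
def toolpose(p):
    T=R.from_quat(p["rotation"]).as_matrix()@RC.T
    return p["origin"]-T@C0,T
E
python3 -c "
from h import *
p=np.load('w4.npy',allow_pickle=True).item()
c=lambda u,v:(240-.4+u/5,140-.4+v/5)
q=[c(290,222),c(534,222),c(527,449),c(294,447)]
s=cast(p,q,.084);print(s.mean(0),[np.linalg.norm(s[i]-s[(i+1)%4]).round(4) for i in range(4)])
an=lambda d:np.degrees(np.arctan2(d[1],d[0]));print(an(s[0]-s[3]),an(s[1]-s[2]),an(s[1]-s[0])-90)
t,T=toolpose(p);print(t,T[:,0])
for x,z in ((.01,.05),(.01,.043),(.0028,.035),(.015,.017),(.015,-.017)): print(x,z,(proj(p,t+T@[x,0,z])-[239.6,139.6])*5)
print((s.mean(0)-t)@T, robot.get_obs()['position'])
"
```

```text
[0.55000815 0.16773293 0.084     ] [np.float64(0.0384), np.float64(0.0381), np.float64(0.0382), np.float64(0.0377)]
173.60942310408439 173.2646183234024 -6.378637468677255
[0.55057678 0.16437515 0.18209821] [-0.99428813  0.1109325  -0.00247012]
0.01 0.05 [[390.73365151 377.3067594 ]]
0.01 0.043 [[390.59775499 394.56055011]]
0.0028 0.035 [[390.47294511 471.83599948]]
0.015 0.017 [[389.9625466  427.37012859]]
0.015 -0.017 [[388.8317808  559.46136743]]
[0.00118019 0.00317582 0.09814398] [0.5495079  0.16354043 0.18184235]
```

```bash
python3 -c "
from h import *
rel([.55,.1672,.143],np.radians(173.4))"
```

```text
pos [0.5495 0.1635 0.1818] yaw 173.54 t 7.9667 q [ 0.09  0.53  1.62 -0.    0.98 -1.36]
shift cm [-0.    0.37  3.88] turn deg [-0.03  0.05  0.14]
```

apply_moves(
  series=[
    [0,0.1,1.2,0,0,0,0],
    [0,0.2,2.4,0,0,0,0],
    [0,0.2,3.4,0,0,0,0],
    [0,0.2,3.9,0,0,0,0],
    [0,0.2,3.9,0,0,0,0],
  ],
)

```text
time: 8.38
position: [0.549, 0.1636, 0.141]
tool_rot: [0.058, 0.998, -0.0, -0.002]
ft_force: [0.6, -0.8, -0.8]
grip_width: 0.0097
```

```bash
python3 -c "
from h import *
rel([.55,.1672,.135],np.radians(173.4))"
```

```text
pos [0.549  0.1636 0.141 ] yaw 173.3 t 8.3833 q [ 0.09  0.59  1.65 -0.    0.9  -1.36]
shift cm [-0.06  0.37  0.6 ] turn deg [-0.05 -0.17 -0.1 ]
```

apply_moves(
  series=[
    [0,0.35,0,0,0,0,0],
    [0,0.35,0,0,0,0,0],
    [0,0.35,0,0,0,0,0],
    [0,0.35,0,0,0,0,0],
  ],
)

```text
time: 8.72
position: [0.5506, 0.1686, 0.1427]
tool_rot: [0.057, 0.998, 0.0, 0.001]
ft_force: [0.5, -0.1, -0.3]
grip_width: 0.0095
```

```bash
python3 -c "
from h import *
p=robot.camera_params('wrist');im=robot.camera('wrist')[:,:,::-1]
t,T=toolpose(p);print(t)
print('hole px in crop',(proj(p,[[.55,.1677,.084]])-[259.6,149.6])*6)
crop(im,260,150,120,100,6,'pics/w5.png')
rel([.55,.1672,.135],np.radians(173.4))"
```

```text
[0.55149863 0.16773744 0.14272716]
hole px in crop [[346.92187709 439.52292501]]
pos [0.5505 0.1686 0.1427] yaw 173.41 t 8.7667 q [ 0.1   0.59  1.65 -0.    0.9  -1.35]
shift cm [ 0.04 -0.15  0.77] turn deg [0.01 0.05 0.01]
```

View pics/w5.png

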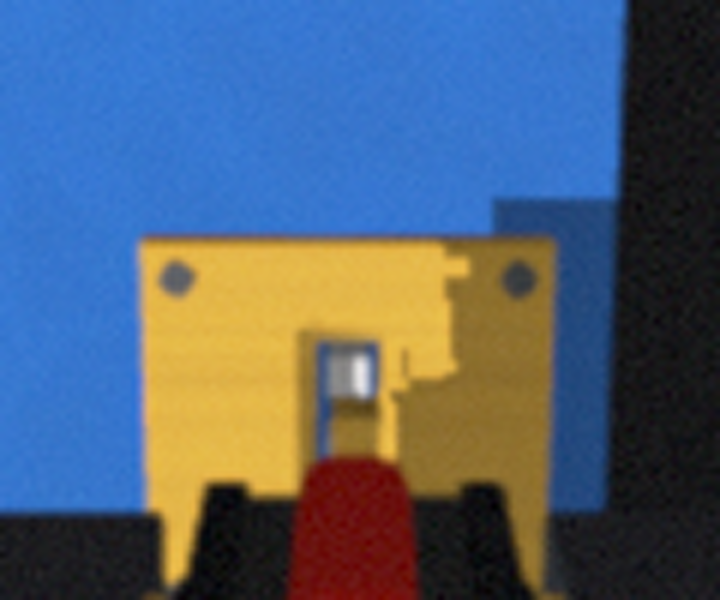

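The bit is centred at x≈354 and the hole at ≈348, so it's about 0.8 mm too far toward +y of the tool. I'll correct that and start inserting.

apply_moves(
  series=[
    [0.03,-0.09,0.2,0,0,0,0],
    [0.03,-0.09,0.5,0,0,0,0],
    [0.03,-0.09,0.8,0,0,0,0],
    [0.03,-0.09,1.0,0,0,0,0],
    [0.03,-0.09,1.1,0,0,0,0],
  ],
)

```text
time: 9.18
position: [0.5495, 0.1676, 0.1306]
tool_rot: [0.058, 0.998, -0.0, -0.0]
ft_force: [0.4, -1.0, -0.4]
grip_width: 0.0098
```

apply_moves(
  series=[
    [0,0,0.2,0,0,0,0],
    [0,0,0.3,0,0,0,0],
  ],
)

```text
time: 9.35
position: [0.5498, 0.1677, 0.1278]
tool_rot: [0.058, 0.998, -0.0, -0.0]
ft_force: [-0.6, -0.9, -0.5]
grip_width: 0.0096
```

```bash
python3 -c "
from h import *
o=robot.get_obs();print(o['ft_force'],o['moment'])
rel([.55,.1674,.118],np.radians(173.4))"
```

```text
[-0.55499569 -0.89703102 -0.54798762] [ 0.04901965 -0.11051306  0.00166065]
pos [0.5498 0.1677 0.1278] yaw 173.4 t 9.35 q [ 0.1   0.61  1.66  0.    0.87 -1.35]
shift cm [-0.03 -0.02  0.98] turn deg [-0.   -0.02  0.  ]
```

apply_moves(
  series=[
    [0,0,0.2,0,0,0,0],
    [0,0,0.4,0,0,0,0],
    [0,0,0.5,0,0,0,0],
    [0,0,0.6,0,0,0,0],
    [0,0,0.6,0,0,0,0],
  ],
)

```text
time: 9.77
position: [0.5499, 0.1677, 0.1231]
tool_rot: [0.057, 0.998, -0.0, 0.0]
ft_force: [-1.8, 0.4, 5.6]
grip_width: 0.0094
```

apply_moves(
  series=[
    [0,0,0.15,0,0,0,0],
    [0,0,0.3,0,0,0,0],
    [0,0,0.4,0,0,0,0],
    [0,0,0.4,0,0,0,0],
  ],
)

```text
time: 10.1
position: [0.5499, 0.1677, 0.1194]
tool_rot: [0.057, 0.998, 0.0, 0.0]
ft_force: [-1.3, 0.3, 8.6]
grip_width: 0.0096
```

```bash
python3 -c "
from h import *
o=robot.get_obs();print(o['ft_force'],o['moment'])
rel([.55,.1674,.118],np.radians(173.4))"
```

```text
[-1.32194991  0.26541374  8.61576692] [ 0.03223888  0.31617022 -0.02713655]
pos [0.5499 0.1677 0.1194] yaw 173.41 t 10.1 q [ 0.1   0.63  1.66 -0.    0.85 -1.35]
shift cm [-0.01 -0.03  0.14] turn deg [0.   0.03 0.01]
```

apply_moves(
  series=[
    [0,0,0.15,0,0,0,0],
    [0,0,0.25,0,0,0,0],
    [0,0,0.25,0,0,0,0],
    [0,0,0.25,0,0,0,0],
  ],
)

```text
time: 10.43
position: [0.55, 0.1677, 0.1192]
tool_rot: [0.057, 0.998, -0.0, 0.001]
ft_force: [-4.9, -0.2, 21.8]
grip_width: 0.01
```

Bottomed: 22 N with no further travel. The TCP height of 0.119 m also fits the tip at 16 mm depth. Turning clockwise (+rz).

apply_moves(
  series=[
    [0,0,0,0,0,6,0],
    [0,0,0,0,0,12,0],
    [0,0,0,0,0,18,0],
    [0,0,0,0,0,24,0],
    [0,0,0,0,0,30,0],
  ],
)

```text
time: 10.85
position: [0.5505, 0.1679, 0.1192]
tool_rot: [0.316, 0.949, 0.001, 0.001]
ft_force: [-4.2, -0.4, 21.3]
grip_width: 0.0098
```

```bash
python3 -c "
from h import *
o=robot.get_obs();print(o['ft_force'],o['moment'],o['grip_width'])
rel([.55,.1676,.119],np.radians(173.4-94))"
```

```text
[-4.23931853 -0.42567714 21.28345411] [-0.02317648  0.85740326  0.12908666] 0.009769701628634032
pos [0.5505 0.1679 0.1192] yaw 143.15 t 10.85 q [ 0.1   0.63  1.66 -0.    0.85 -0.83]
shift cm [ 0.02 -0.06  0.02] turn deg [1.500e-01 5.000e-02 6.375e+01]
```

apply_moves(
  series=[
    [0,0,0,0,0,6,0],
    [0,0,0,0,0,12,0],
    [0,0,0,0,0,18,0],
    [0,0,0,0,0,24,0],
    [0,0,0,0,0,30,0],
  ],
)

```text
time: 11.27
position: [0.5501, 0.1676, 0.1192]
tool_rot: [0.551, 0.835, 0.0, 0.001]
ft_force: [-5.1, -1.4, 22.4]
grip_width: 0.0096
```

apply_moves(
  series=[
    [0,0,0,0,0,6,0],
    [0,0,0,0,0,12,0],
    [0,0,0,0,0,18,0],
    [0,0,0,0,0,22,0],
    [0,0,0,0,0,22,0],
  ],
)

```text
time: 11.68
position: [0.5499, 0.1675, 0.1192]
tool_rot: [0.699, 0.715, 0.0, 0.001]
ft_force: [-4.2, -1.9, 21.5]
grip_width: 0.0097
```

```bash
python3 -c "
from h import *
o=robot.get_obs();print(o['ft_force'],o['moment'],o['grip_width'])
rel([.55,.1676,.119],np.radians(173.4-94))"
```

```text
[-4.16280302 -1.92648744 21.4705297 ] [-0.32467775  1.08582287  0.08386177] 0.00965184311245339
pos [0.5499 0.1675 0.1192] yaw 91.32 t 11.6833 q [ 0.1   0.63  1.67 -0.    0.85  0.08]
shift cm [0.01 0.01 0.02] turn deg [ 0.07  0.03 11.92]
```

Turned 82° so far. Going on past the play until the moment rises at the stop.

apply_moves(
  series=[
    [0,0,0,0,0,3,0],
    [0,0,0,0,0,6,0],
    [0,0,0,0,0,9,0],
    [0,0,0,0,0,9,0],
  ],
)

```text
time: 12.02
position: [0.5498, 0.1676, 0.1192]
tool_rot: [0.753, 0.658, 0.0, 0.001]
ft_force: [-6.6, -1.0, 21.6]
grip_width: 0.0101
```

```bash
python3 -c "
from h import *
o=robot.get_obs();print(o['ft_force'],o['moment'],o['grip_width'])
rel([.55,.1676,.119],np.radians(173.4-94))"
```

```text
[-6.55998466 -0.99009778 21.63231754] [-0.29746552  1.12580151  0.15446683] 0.010090058757807677
pos [0.5498 0.1676 0.1192] yaw 82.36 t 12.0167 q [ 0.1   0.63  1.67 -0.    0.85  0.24]
shift cm [0.01 0.02 0.02] turn deg [0.06 0.02 2.96]
```

apply_moves(
  series=[
    [0,0,0,0,0,2,0],
    [0,0,0,0,0,4,0],
    [0,0,0,0,0,4,0],
    [0,0,0,0,0,4,0],
  ],
)

```text
time: 12.35
position: [0.5498, 0.1676, 0.1192]
tool_rot: [0.775, 0.632, 0.0, 0.001]
ft_force: [-6.6, -2.2, 21.4]
grip_width: 0.0095
```

```bash
python3 -c "
from h import *
o=robot.get_obs();print(o['ft_force'],o['moment'],o['grip_width'])
p=robot.camera_params('wrist');im=robot.camera('wrist')[:,:,::-1];cv2.imwrite('pics/w6.png',im)
rel([.55,.1676,.119],np.radians(173.4-94))"
```

```text
[-6.59109951 -2.17359189 21.43432015] [-0.32192833  1.09058177  0.10092265] 0.009496746597480728
pos [0.5498 0.1676 0.1192] yaw 78.47 t 12.4 q [ 0.1   0.63  1.67 -0.    0.85  0.3 ]
shift cm [0.01 0.02 0.02] turn deg [ 0.06  0.02 -0.93]
```

View pics/w6.png

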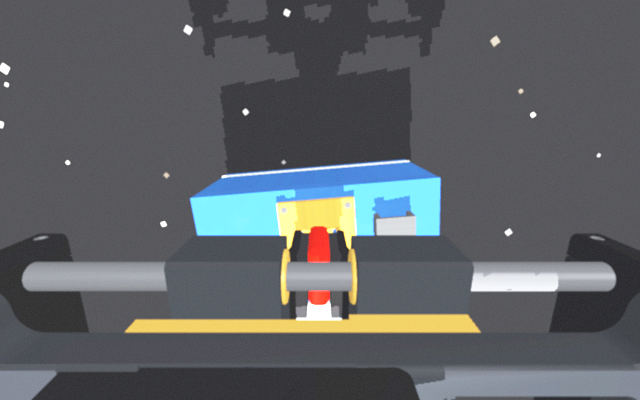

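Picture: the red handle (318,265) is still between the fingers and the key is turned across the plate. The stop isn't felt yet, so I'll turn a little more.

apply_moves(
  series=[
    [0,0,0,0,0,2,0],
    [0,0,0,0,0,4,0],
    [0,0,0,0,0,4,0],
    [0,0,0,0,0,4,0],
  ],
)

```text
time: 12.73
position: [0.5498, 0.1677, 0.1192]
tool_rot: [0.796, 0.605, 0.0, 0.001]
ft_force: [-6.3, -0.1, 21.7]
grip_width: 0.0096
```

```bash
python3 -c "
from h import *
o=robot.get_obs();print(o['ft_force'],o['moment'],o['grip_width'])
rel([.55,.1676,.119],np.radians(173.4-94))"
```

```text
[-6.25009124 -0.13532022 21.71591581] [-0.21901322  1.10918675  0.32842915] 0.00964136135652925
pos [0.5498 0.1677 0.1192] yaw 74.52 t 12.7333 q [ 0.1   0.63  1.67 -0.    0.85  0.37]
shift cm [0.   0.02 0.02] turn deg [ 0.06  0.02 -4.88]
```

apply_moves(
  series=[
    [0,0,0,0,0,1,0],
    [0,0,0,0,0,1,0],
    [0,0,0,0,0,1,0],
    [0,0,0,0,0,1,0],
  ],
)

```text
time: 13.07
position: [0.5498, 0.1677, 0.1192]
tool_rot: [0.801, 0.599, 0.0, 0.001]
ft_force: [-5.1, -1.6, 21.9]
grip_width: 0.0098
```

```bash
python3 -c "
from h import *
o=robot.get_obs();print(o['ft_force'],o['moment'][2],o['grip_width'],np.degrees(R.from_quat(o['tool_rot']).as_euler('xyz')),o['time'])
L=[]
for n in ('side','top'):
  p=robot.camera_params(n);im=robot.camera(n)[:,:,::-1];u,v=proj(p,[[.58,.12,.085]])[0].astype(int);print(n,u,v)
  L.append(cv2.resize(im[v-35:v+35,u-45:u+45],None,fx=4.4,fy=4.4,interpolation=cv2.INTER_CUBIC))
cv2.imwrite('pics/fin.png',np.hstack(L)); print(robot.get_obs()['moment'][2])"
```

```text
[-5.09724877 -1.6365175  21.89578003] 0.42451048796215946 0.009780461210962418 [1.79928514e+02 2.32150919e-02 7.35503752e+01] 13.0667
side 305 172
top 286 197
0.45085890836646125
```

View pics/fin.png

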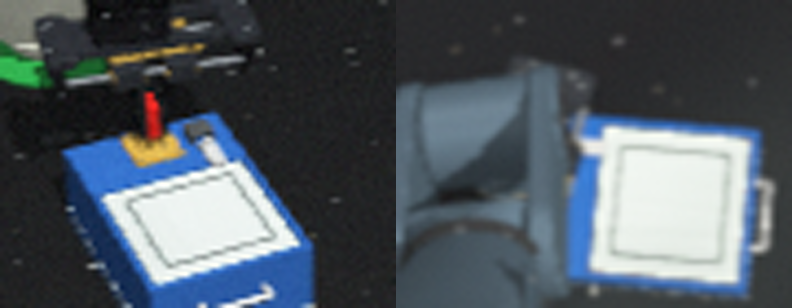

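The bolt now extends out to the lid (side crop (212,150) to (225,165)). The lid looks flush, and the moment rises steeply against the stop. Handing in while still holding.

```bash
python3 -c "
from h import *
robot.hand_in(); o=robot.get_obs();print(o['time'],o['moment'][2],o['ft_force'],o['grip_width'])"
```

```text
the job is handed in; nothing more can be done
the job is handed in; nothing more can be done
```

I pressed the lid down, took the key from the leftmost stand, pushed it fully into the lock and turned it clockwise to its stop. I handed the job in at about 13 s, still gripping the key and holding it turned.

- **Lid:** it bottomed out under a 35 N press with the fingertips at about 80 mm, level with the rim.
- **Key:** it stopped moving at 22 N, at the height expected for the tip being 16 mm deep.
- **Turn:** the tool turned about 100°, which covers the 86° to the stop, the key's play and a little flex. The turning moment then rose from about 0.1 to 0.45 N m, so the key is held against the stop.
- **Bolt:** the last side picture shows it reaching the lid's edge. That picture is coarse, so I could not measure how far it overlaps the lid.
- **Other objects:** I moved nothing near the jar, teapot, grinder or colander, but took no final picture to check them.

No check failed. The state could not be read after hand-in, so the last readings are from just before it.

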